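# Swing the orange half round to the salad plate

### The job

On the kitchen counter, turn the three-armed garnish stand by pushing sideways on one of its arms with a fingertip, until the arm carrying the orange half points straight at the middle of the salad plate. Push gently and steadily: nothing is to be pinched or lifted, the stand's foot must not be shoved along, and the plate, the cutting board's grater and lime, the pepper mill and the jar stay where they are. Then take the hand away.

Things in the scene. Friction and masses are not known exactly. Their poses are not given: they have to be found in the camera images.
- stand: Garnish stand, loose on the counter, about 2.5 kg. Origin: centre of its underside, on the vertical turning axis. Foot: dark steel disc 170 mm across, 20 mm high, with a 28 mm post. On it turns a rotor: hub 44 mm across, top 88 mm up, and three level steel arms 120 degrees apart, each with a white dish at its end; counter-clockwise from above: orange half, pink radishes, green olives.
- carousel (a joint): Angle of the rotor on its foot, rad, growing counter-clockwise seen from above; over half a turn is free either way. It turns stiffly (0.12 N m, i.e. 1.5 N at 80 mm from the axis) and stays where it is left; after a slow push it stops at once, after a quick one it coasts some degrees. Do not spin it (over 6 rad/s) nor push or pinch it with over 40 N.
- orange_dish (a point): Centre of the dish with the orange half (cut face up, green skin), on its arm's centre line, 140 mm from the axis, 70 mm up; x axis outward along the arm. Each dish is 68 mm across, 60 to 92 mm up, its filling up to 104 mm. Each arm is a straight radial bar, 14 mm wide, 62 to 78 mm up, bare from 22 to 106 mm from the axis, with free space below it down to the foot.
- foot_edge (a point): Point on top of the foot disc's edge, 80 mm from the axis; it does not turn with the arms.
- plate_middle (a point): Middle of the salad plate, 20 mm above the counter. White round plate, 240 mm across, rim 20 mm high, heaped with salad to about 50 mm; loose, 0.8 kg. It lies left or right of the stand, and the end of an arm can pass over its rim.
- board: Dark wooden cutting board, 220 x 180 x 18 mm, fixed; origin centre of the underside. It lies on the other side of the stand from the plate.
- grater: Flat metal hand grater with a black handle, about 190 x 42 x 12 mm, lying loose on the board. Origin on its underside.
- lime: Half a green lime, 50 mm across, 25 mm high, cut face down on the board. Origin centre of the underside.
- mill: Dark wooden pepper mill, 52 mm across, 135 mm high, standing loose beyond the stand. Origin centre of the underside.
- jar: Amber glass jar with a brass lid, 64 mm across, 100 mm high, standing loose beyond the stand. Origin centre of the underside.
Not all that is in view belongs to the job. Leave any red or turquoise look-alike of the part that bears plate_middle alone.

How it is judged:
At the end, for the whole second after the job is handed in: The line of the orange half's arm, drawn outward, passes within 40 mm of the plate's middle (about 8 degrees); the rotor is at rest; the stand's foot has moved less than 20 mm (its edge less than 25 mm), the plate less than 20 mm, and the grater, lime, mill and jar less than 25 mm (y of plate_middle in the frame of orange_dish between -0.04 and 0.04 m and x of plate_middle in the frame of orange_dish above 0 m and velocity of joint carousel between -0.05 and 0.05 rad/s and distance of each of stand, plate_middle from where it was at the start of the episode below 0.02 m and distance of each of foot_edge, grater, lime, mill, jar from where it was at the start of the episode below 0.025 m); the robot touches nothing.
It fails at once if the stand was shoved, twisted or lifted (foot moved over 20 mm, or its edge over 25 mm) (distance of stand from where it was at the start of the episode above 0.02 m or distance of foot_edge from where it was at the start of the episode above 0.025 m or height (world z) of stand above 0.01 m).
It fails at once if the rotor was spun faster than 6 rad/s (velocity of joint carousel above 6 rad/s or velocity of joint carousel below -6 rad/s).
It fails at once if the stand was pinched or pushed with more than 40 N (contact force between the fingers and stand above 40 N).
It fails at once if the plate was shifted or lifted by more than 20 mm (distance of plate_middle from where it was at the start of the episode above 0.02 m).
It fails at once if the grater, lime, pepper mill or jar was moved, lifted or knocked over (more than 25 mm or 0.4 rad) (distance of any of grater, lime, mill, jar from where it was at the start of the episode above 0.025 m or angle between any of grater, lime, mill, jar's own z axis and vertical above 0.4 rad).
It also fails if it takes over 48 s, if anything falls off the work surface, if the arm or the gripper's body presses on something with over 40 N, if the wrist force passes 120 N, or if a joint passes its speed limit or range.

### The arm

A 6-joint arm with a two-finger parallel gripper is mounted at the origin on the work surface. World frame = base frame: x ahead of the robot, y to its left, z up, the work surface at z = 0. Lengths are in m, angles in rad, forces in N, time in s.
With the tool pointing down it reaches from about 0.375 to 0.9 m from the base axis. Payload 3.1 kg.
Tool frame: the origin (TCP) lies at the very end of the fingers, on their centre line; the grasp point (between the pads) lies 19 mm behind it (grip_depth is the distance from the TCP to the grasp point, in m); z points along the fingers, y is the line along which they close (so a half turn about z gives the same grasp; the last joint's range is limited). The gripper opens to 85 mm and grips with 20 to 120 N. Pads are 22 mm wide; open, the fingers measure 114 mm over their backs; the gripper's body (76 mm by 85 mm) begins 54 mm behind the grasp point. The pads swing forward as they close: fully open they stand 13 mm farther back than shut.
Start: joints at [-1.47, 0.527, 1.433, -0, 1.181, -0.178], TCP at [0.173, -0.601, 0.231] pointing down, gripper open.
Joint ranges: [-3.08, 3.08], [-0.75, 2.2], [0.22, 2.44], [-1.43, 4.57], [0, 2.65], [-2.85, 2.85]. Speed limits (rad/s): [2.79, 2.79, 3.14, 3.14, 3.14, 3.14].

### API

Orientations are given as a unit quaternion [x, y, z, w].
In Python, from station import * gives the robot as it stands.
- The arm moves only by the tool apply_moves, never from a script. Its argument "plan" is a list of rows, each a list of 7 numbers: the shift along the tool's x, y, z in m, then the turn, a rotation vector about the tool's x, y, z in rad, then the gripper command: -1 is fully open, 1 is shut, values between are in proportion. In form: [[dx, dy, dz, wx, wy, wz, jaw], ...]. A call has 1 to 8 rows; each row shifts and turns the commanded pose from where the row before left it, along the tool's axes as they then stand; what a row does not reach is not made up. A row lasts 1/8 s, in which the tool goes at most 62.5 mm and 10.7 degrees, less where a joint would pass 70% of its speed; a pose out of reach is approached as far as the arm can. A call is refused whole if a number of a shift passes 0.0625 or a number of a turn 0.188, either way. A call with a gripper value outside its range is refused whole. The fingers move at their own pace and stop on an object; "force" is the grip in N (left out, the last holds). Time passes only in rows, so rows that do not move let the fingers close. It gives the time, the measured TCP pose, the force, the opening and the grip force at its end, in the units of the state.
- sense(): the state, without advancing time (a new reading comes with each control period).
- snapshot(name): name is "side" or "top"; returns the picture (480x640x3 uint8, red, green, blue); there is no depth.
- calibration(name): a dict with "camera_matrix" (3x3 intrinsics, pixels), "R" (3x3) and "t" (3): a world point X has camera coordinates R X + t. Camera axes: x right, y down, z forward; pixel columns grow to the right and rows downward; lengths in m; the calibration is good to about 2 mm. A picture is of the moment at which its call begins. calibration takes no time and is no camera call.
- sign_off(): hands the job in; it is judged then, once.
The state is a dict: "t": time; "q": joint angles; "qd": joint speeds; "tau": joint torques, N m; "tcp_pos": TCP position; "tool_rot": TCP orientation; "force": force on the tool from outside, world axes, zero at the start; "ft_torque": the same for the moment, N m; "finger_gap": opening from 0.0 (shut) to 1.0 (fully open); "gripper_force": force on a finger pad.
Only numpy, scipy, OpenCV 4.12 (cv2) and the standard library are available. Lean on these libraries where they do the work, as an engineer would, in place of code of your own. Each camera call takes 0.05 s, during which the arm holds its last target. There are 200 camera calls.

## Working session

There is one attempt and no reset: what is moved stays moved. The work goes in short steps, Python scripts to look and compute and a tool call to move; the robot and the scene stay as the last step left them, time stands still between calls to the robot, and variables do not carry over. Pictures are saved under pics/ and viewed, at most 10 in all, crops included, and the job is handed in when it is done.

Besides the shell and the picture viewer there is one more tool, called after "Emit:" as name([rows], argument=value, ...), one row to a line, values as JSON. apply_moves: Moves the arm, as the interface text tells. Its arguments: {"type":"object","properties":{"plan":{"type":"array"},"force":{"type":"number"}},"required":["plan"]}

```bash
mkdir -p pics; python3 - <<'E'
from station import *
import cv2,numpy as np
for n in("top","side"):
    cv2.imwrite(f"pics/{n}0.png",snapshot(n)[:,:,::-1]); c=calibration(n); print(n,c)
s=sense();print(s["t"],s["tcp_pos"],s["tool_rot"],s["finger_gap"])
E
```

```text
top {'camera_matrix': array([[542.53806447,   0.        , 326.11449487],
       [  0.        , 542.53806447, 240.02780232],
       [  0.        ,   0.        ,   1.        ]]), 'R': array([[-0.0076207 , -0.99996888,  0.00204223],
       [-0.98280365,  0.00711305, -0.18451666],
       [ 0.18449639, -0.00341326, -0.98282727]]), 't': array([0.12411732, 0.57531112, 1.33443246])}
side {'camera_matrix': array([[613.13458527,   0.        , 319.48409213],
       [  0.        , 613.13458527, 226.42025673],
       [  0.        ,   0.        ,   1.        ]]), 'R': array([[-0.93162263, -0.3633    ,  0.00961234],
       [-0.22981416,  0.56841841, -0.78999112],
       [ 0.28153994, -0.73818265, -0.61304293]]), 't': array([0.58897357, 0.13187639, 1.46485532])}
0.1 [ 0.17256778 -0.60001887  0.2304433 ] [ 9.90230473e-01  1.39436892e-01  5.26776244e-05 -9.80025687e-04] 1.0003612094514092
```

View pics/top0.png

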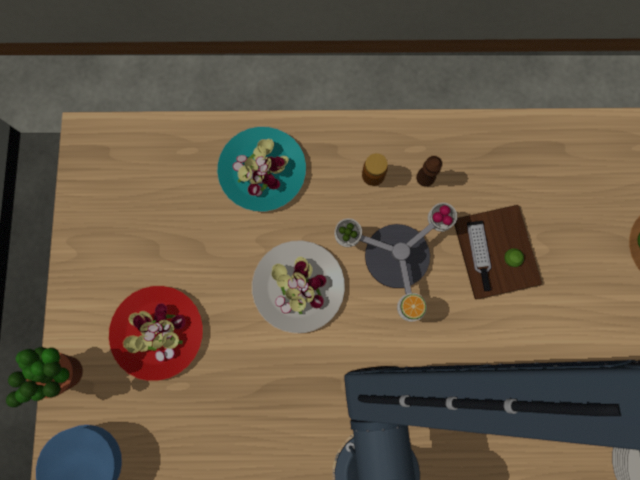

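View pics/side0.png

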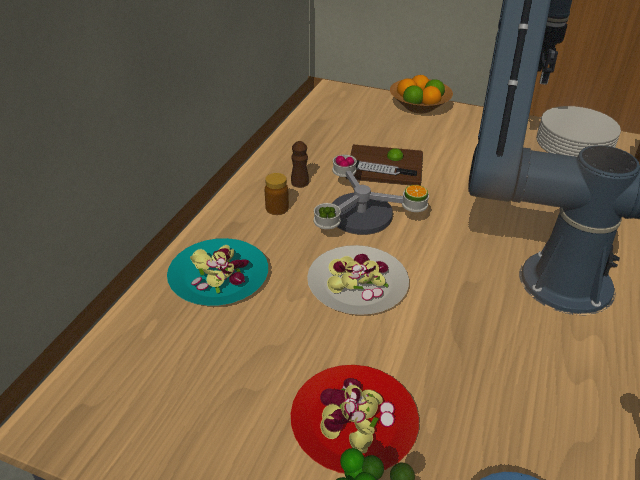

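The top view shows three plates that could be taken for the target: white (298,287), turquoise (262,170) and red (156,333). The white one next to the stand fits the description. The hub is at (401,251), orange at (412,307), radishes at (443,216) and olives at (348,232). The fruit bowl at the right edge isn't part of the job. The orange has to turn clockwise by roughly 80°.

```bash
cat > h.py <<'E'
from station import *
import cv2,numpy as np
def ray(n,px,z):
    c=calibration(n);R,t=c["R"],c["t"];o=-R.T@t
    d=R.T@np.linalg.solve(c["camera_matrix"],[px[0],px[1],1.]);return (o+d*(z-o[2])/d[2])
def pix(n,X):
    c=calibration(n);p=c["camera_matrix"]@(c["R"]@X+c["t"]);return p[:2]/p[2]
def blob(im,lo,hi,box):
    h=cv2.cvtColor(im,cv2.COLOR_RGB2HSV);m=cv2.inRange(h,np.array(lo),np.array(hi))
    k=np.zeros_like(m);x0,y0,x1,y1=box;k[y0:y1,x0:x1]=m[y0:y1,x0:x1]
    k=cv2.morphologyEx(k,cv2.MORPH_OPEN,np.ones((3,3),np.uint8))
    cs=cv2.findContours(k,cv2.RETR_EXTERNAL,cv2.CHAIN_APPROX_NONE)[0]
    return max(cs,key=cv2.contourArea)
E
python3 - <<'E'
from h import *
im=snapshot("top")
c=blob(im,(0,0,120),(179,50,255),(240,230,355,345));(px,r)=cv2.minEnclosingCircle(cv2.convexHull(c));print("plate",px,r,ray("top",px,.02),"diam",np.linalg.norm(ray("top",(px[0]+r,px[1]),.02)-ray("top",(px[0]-r,px[1]),.02)))
o=blob(im,(8,120,120),(25,255,255),(385,285,440,330));(po,ro)=cv2.minEnclosingCircle(o);O=ray("top",po,.102);print("orange",po,ro,O)
f=blob(im,(90,20,20),(140,120,110),(355,215,440,295));(pf,rf)=cv2.minEnclosingCircle(f);F=ray("top",pf,.02);print("foot",pf,rf,F,"r",rf*1.29/542)
H=ray("top",(401,251),.088);print("hub",H)
for n,p,z in(("rad",(443,216),.1),("oli",(348,232),.1)):
    X=ray("top",p,z);print(n,X,np.hypot(*(X-H)[:2]),np.degrees(np.arctan2(*(X-H)[1::-1])))
P=ray("top",px,.02);a=lambda v:np.degrees(np.arctan2(v[1],v[0]))
print("orange r",np.hypot(*(O-H)[:2]),a(O-H),"plate ang",a(P-H),np.hypot(*(P-H)[:2]))
for n,p in(("jar",(373,180)),("mill",(427,180))):
    X=ray("top",p,.0);print(n,X,np.hypot(*(X-H)[:2]))
si=snapshot("side");print("side check hub",pix("side",H),"orange",pix("side",O),"plate",pix("side",P))
cv2.imwrite("pics/crop.png",cv2.resize(im[190:345,240:460][:,:,::-1],None,fx=3.4,fy=3.4,interpolation=cv2.INTER_CUBIC))
E
```

```text
plate (297.9045715332031, 286.27862548828125) 46.430320739746094 [0.46164724 0.19340378 0.02      ] diam 0.23947673681592804
orange (413.1000061035156, 306.1000061035156) 10.955458641052246 [ 0.40339321 -0.08860992  0.102     ]
foot (417.0, 269.0) 2.8285269737243652 [ 0.50427025 -0.11558986  0.02      ] r 0.006732102944842124
hub [ 0.54064215 -0.06587526  0.088     ]
rad [ 0.62629721 -0.17179582  0.1       ] 0.13622024036268193 -51.038477515435666
oli [0.58731696 0.0656206  0.1       ] 0.13953386678395588 70.45754407252456
orange r 0.13911915082201645 -170.59461917194847 plate ang 106.94448094660582 0.2710457831655017
jar [ 0.75114641 -0.00890619  0.        ] 0.21807686138693871
mill [ 0.75011992 -0.15557637  0.        ] 0.227875460388045
side check hub [361.35931905 188.63173076] orange [414.99813647 190.83522422] plate [357.30836342 277.48690905]
```

View pics/crop.png

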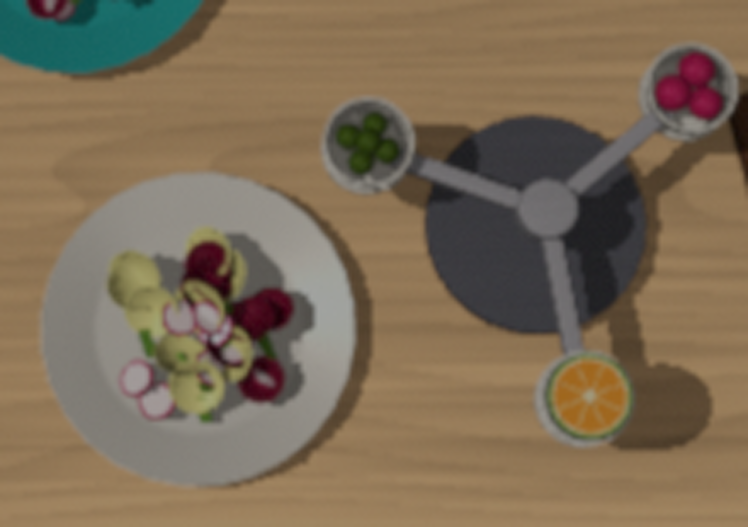

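The crop confirms the choice: the white plate with salad, and the three-armed stand with the orange half at bottom right, at 190° in world angles. The plate lies at 107° from the hub at (0.541,-0.066). Arm spacing, radii and plate diameter all match the sizes given, and the side view agrees. The plan is to push the orange arm clockwise from its -y side at a radius of 70 mm, with the fingers shut.

Emit:
apply_moves([
  [0.0355, -0.031, 0, 0, 0, 0, 1],
  [0.0355, -0.031, 0, 0, 0, 0, 1],
  [0.0355, -0.031, 0, 0, 0, 0, 1],
  [0.0355, -0.031, 0, 0, 0, 0, 1],
  [0.0355, -0.031, 0, 0, 0, 0, 1],
  [0.0355, -0.031, 0, 0, 0, 0, 1],
  [0.0355, -0.031, 0, 0, 0, 0, 1],
  [0.0355, -0.031, 0, 0, 0, 0, 1],
], force=20)

```text
t: 1.2
tcp_pos: [0.3777, -0.2826, 0.2313]
tool_rot: [0.99, 0.139, 0.0, 0.0]
force: [1.4, 0.3, 0.5]
finger_gap: -0.001
gripper_force: 0.0
```

Emit:
apply_moves([
  [0.0355, -0.031, 0, 0, 0, 0, 1],
  [0.0355, -0.031, 0, 0, 0, 0, 1],
  [0.0355, -0.031, 0, 0, 0, 0, 1],
  [0.0355, -0.031, 0, 0, 0, 0, 1],
  [0, 0, 0, 0, 0, 0, 1],
])

```text
t: 1.82
tcp_pos: [0.4804, -0.1229, 0.2313]
tool_rot: [0.99, 0.142, 0.0, -0.0]
force: [-1.6, -0.2, -0.5]
finger_gap: -0.002
gripper_force: 0.0
```

Emit:
apply_moves([
  [0, 0, 0, 0, 0, -0.183, 1],
  [0, 0, 0, 0, 0, -0.183, 1],
  [0, 0, 0, 0, 0, -0.183, 1],
  [0, 0, 0, 0, 0, -0.183, 1],
  [0, 0, 0, 0, 0, -0.183, 1],
  [0, 0, 0, 0, 0, -0.183, 1],
  [0, 0, 0, 0, 0, -0.183, 1],
  [0, 0, 0, 0, 0, -0.183, 1],
])

```text
t: 2.82
tcp_pos: [0.4787, -0.1265, 0.2312]
tool_rot: [0.641, 0.767, -0.0, -0.0]
force: [-0.3, 0.6, -0.6]
finger_gap: -0.0
gripper_force: 0.0
```

```bash
python3 - <<'E'
from h import *
from scipy.spatial.transform import Rotation as Ro
s=sense();M=Ro.from_quat(s["tool_rot"]).as_matrix();print(s["t"],s["q"],s["tcp_pos"],M.round(3),s["finger_gap"],s["force"])
cv2.imwrite("pics/top1.png",snapshot("top")[100:400,200:600][:,:,::-1]);cv2.imwrite("pics/side1.png",snapshot("side")[:,:,::-1])
E
```

```text
2.825 [-4.84126225e-01  3.54015874e-01  1.75166140e+00 -5.56543079e-04
  1.03634713e+00 -6.61779588e-01] [ 0.47868656 -0.12647378  0.23120888] [[-0.177  0.984 -0.001]
 [ 0.984  0.177 -0.   ]
 [-0.    -0.001 -1.   ]] -0.0004743606610832271 [-0.26714106  0.5554749  -0.59994765]
```

View pics/side1.png

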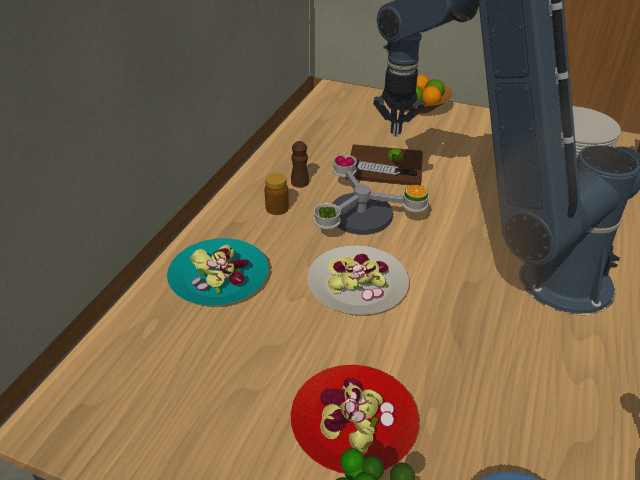

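```bash
python3 - <<'E'
from h import *
im=snapshot("side");cv2.imwrite("pics/c2.png",cv2.resize(im[60:150,350:450][:,:,::-1],None,fx=6,fy=6,interpolation=cv2.INTER_CUBIC))
p=sense()["tcp_pos"]
for h in(0,.02,.04,.06,.08):
  for l in(-.05,0,.05):
    print(h,l,((pix("side",p+[.984*l,.177*l,h])-[350,60])*6).round())
E
```

```text
0 -0.05 [389. 459.]
0 0 [270. 447.]
0 0.05 [152. 435.]
0.02 -0.05 [394. 417.]
0.02 0 [274. 405.]
0.02 0.05 [155. 393.]
0.04 -0.05 [399. 374.]
0.04 0 [278. 362.]
0.04 0.05 [158. 350.]
0.06 -0.05 [404. 330.]
0.06 0 [282. 318.]
0.06 0.05 [161. 306.]
0.08 -0.05 [409. 286.]
0.08 0 [286. 274.]
0.08 0.05 [165. 262.]
```

View pics/c2.png

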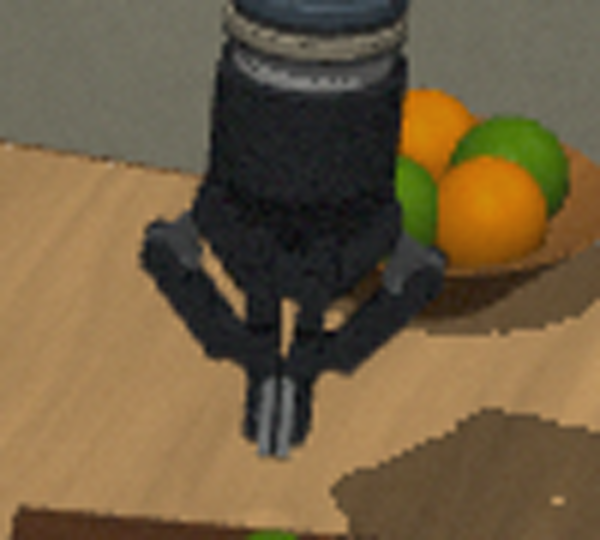

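The crop shows the linkage knuckles are about ±30 mm wide at 40 mm above the tip and ±60 mm at 85 mm. With the tip at z 0.055 and a radius of 65 mm they clear both the hub and the dish.

Emit:
apply_moves([
  [0, 0.006, 0.03, 0, 0, 0, 1],
  [0, 0, 0.04, 0, 0, 0, 1],
  [0, 0, 0.04, 0, 0, 0, 1],
  [0, 0, 0.036, 0, 0, 0, 1],
  [0, 0, 0.02, 0, 0, 0, 1],
  [0, 0, 0.01, 0, 0, 0, 1],
  [0, 0, 0, 0, 0, 0, 1],
])

```text
t: 3.85
tcp_pos: [0.4851, -0.1247, 0.055]
tool_rot: [0.644, 0.765, -0.0, -0.0]
force: [-0.4, 0.1, 0.6]
finger_gap: -0.001
gripper_force: 0.0
```

Emit:
apply_moves([
  [0.005, 0, 0, 0, 0, 0, 1],
  [0.005, 0, 0, 0, 0, 0, 1],
  [0.004, 0, 0, 0, 0, 0, 1],
  [0.004, 0, 0, 0, 0, 0, 1],
  [0.003, 0, 0, 0, 0, 0, 1],
  [0.003, 0, 0, 0, 0, 0, 1],
  [0.003, 0, 0, 0, 0, 0, 1],
  [0.003, 0, 0, 0, 0, 0, 1],
])

```text
t: 4.85
tcp_pos: [0.48, -0.0947, 0.0553]
tool_rot: [0.643, 0.766, 0.0, -0.0]
force: [-0.4, -0.3, -0.9]
finger_gap: 0.003
gripper_force: 0.0
```

```bash
python3 - <<'E'
from h import *
s=sense();print(s["t"],s["tcp_pos"],s["force"],s["q"])
im=snapshot("top")
cv2.imwrite("pics/top2.png",cv2.resize(im[150:350,280:520][:,:,::-1],None,fx=3,fy=3))
E
```

```text
4.85 [ 0.48004903 -0.09474836  0.05528218] [-0.42453485 -0.26733482 -0.92441451] [-4.23718932e-01  6.51205340e-01  1.90799678e+00  2.67119778e-05
  5.82437574e-01 -5.96652057e-01]
```

View pics/top2.png

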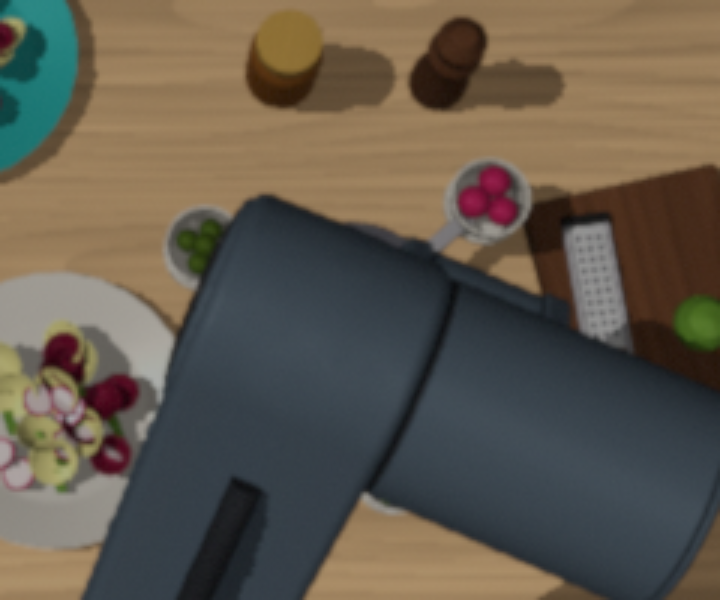

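The top camera's view of the orange is blocked by the arm. Olives (at 205,245 in the crop) and radishes (488,200) are still visible for tracking. The finger is about at contact. Next I push along an arc about the hub, 0.04 rad per row.

Emit:
apply_moves([
  [0.0026, -0.0007, 0, 0, 0, 0.04, 1],
  [0.0026, -0.0007, 0, 0, 0, 0.04, 1],
  [0.0026, -0.0007, 0, 0, 0, 0.04, 1],
  [0.0026, -0.0007, 0, 0, 0, 0.04, 1],
  [0.0026, -0.0007, 0, 0, 0, 0.04, 1],
  [0.0026, -0.0007, 0, 0, 0, 0.04, 1],
  [0.0026, -0.0007, 0, 0, 0, 0.04, 1],
  [0.0026, -0.0007, 0, 0, 0, 0.04, 1],
])

```text
t: 5.9
tcp_pos: [0.4743, -0.075, 0.0553]
tool_rot: [0.757, 0.653, 0.0, 0.001]
force: [1.4, -3.0, -0.7]
finger_gap: 0.001
gripper_force: 1.0
```

```bash
cat > m.py <<'E'
from h import *
H=np.array([.5406,-.0659]);s=sense();p=s["tcp_pos"]
a=lambda v:np.degrees(np.arctan2(v[1],v[0]))%360
si=snapshot("side");tp=snapshot("top");print(s["t"],p,s["force"],s["q"][5])
d=p[:2]-H;print("finger ang %.1f r %.3f"%(a(d),np.hypot(*d)))
for n,im,nm,lo,hi,z,off in(("side",si,"orange",(8,150,120),(25,255,255),.1,0),("side",si,"rad",(160,120,90),(179,255,255),.1,-119.5),("side",si,"oli",(30,100,40),(60,255,200),.1,119.5),("top",tp,"rad",(160,120,90),(179,255,255),.1,-119.5),("top",tp,"oli",(30,100,40),(60,255,200),.1,119.5),("top",tp,"orange",(8,150,120),(25,255,255),.1,0)):
    h=cv2.cvtColor(im,cv2.COLOR_RGB2HSV);m=cv2.inRange(h,np.array(lo),np.array(hi))
    m=cv2.morphologyEx(m,cv2.MORPH_CLOSE,np.ones((5,5),np.uint8))
    for c in cv2.findContours(m,cv2.RETR_EXTERNAL,cv2.CHAIN_APPROX_NONE)[0]:
        if cv2.contourArea(c)<40: continue
        q=cv2.minEnclosingCircle(c)[0];X=ray(n,q,z)[:2]-H
        if .12<np.hypot(*X)<.16: print(n,nm,np.round(q),"r %.3f -> orange arm at %.1f"%(np.hypot(*X),(a(X)+off)%360), cv2.contourArea(c))
E
python3 m.py
```

```text
5.9 [ 0.47431878 -0.07495447  0.05532543] [ 1.42620755 -2.97267266 -0.66167037] -0.24072452007498213
finger ang 187.8 r 0.067
side orange [412. 200.] r 0.140 -> orange arm at 173.8 169.5
side rad [360. 160.] r 0.126 -> orange arm at 170.7 120.0
side oli [316. 204.] r 0.149 -> orange arm at 177.8 123.5
side oli [412. 202.] r 0.142 -> orange arm at 289.8 71.5
top rad [452. 230.] r 0.137 -> orange arm at 171.8 222.0
top oli [356. 216.] r 0.142 -> orange arm at 170.9 102.5
```

Contact made: force is about 3 N and the arm is now at about 172°. About 65° remains.

Emit:
apply_moves([
  [0.0026, -0.0007, 0, 0, 0, 0.04, 1],
  [0.0026, -0.0007, 0, 0, 0, 0.04, 1],
  [0.0026, -0.0007, 0, 0, 0, 0.04, 1],
  [0.0026, -0.0007, 0, 0, 0, 0.04, 1],
  [0.0026, -0.0007, 0, 0, 0, 0.04, 1],
  [0.0026, -0.0007, 0, 0, 0, 0.04, 1],
  [0.0026, -0.0007, 0, 0, 0, 0.04, 1],
  [0.0026, -0.0007, 0, 0, 0, 0.04, 1],
])

```text
t: 7.0
tcp_pos: [0.475, -0.0535, 0.0554]
tool_rot: [0.852, 0.524, 0.0, 0.001]
force: [0.4, -2.5, -1.2]
finger_gap: 0.001
gripper_force: 1.0
```

Emit:
apply_moves([
  [0.0026, -0.0007, 0, 0, 0, 0.04, 1],
  [0.0026, -0.0007, 0, 0, 0, 0.04, 1],
  [0.0026, -0.0007, 0, 0, 0, 0.04, 1],
  [0.0026, -0.0007, 0, 0, 0, 0.04, 1],
  [0.0026, -0.0007, 0, 0, 0, 0.04, 1],
  [0.0026, -0.0007, 0, 0, 0, 0.04, 1],
  [0.0026, -0.0007, 0, 0, 0, 0.04, 1],
  [0.0026, -0.0007, 0, 0, 0, 0.04, 1],
])

```text
t: 8.0
tcp_pos: [0.4819, -0.0333, 0.0554]
tool_rot: [0.924, 0.382, 0.0, 0.0]
force: [0.0, -2.9, 1.0]
finger_gap: -0.003
gripper_force: 1.0
```

```bash
python3 m.py
```

```text
8.0 [ 0.48190679 -0.03325304  0.05542577] [ 0.02073345 -2.92687806  0.96452173] 0.4878127979767651
finger ang 150.9 r 0.067
side orange [388. 213.] r 0.136 -> orange arm at 136.6 187.0
side oli [388. 216.] r 0.145 -> orange arm at 253.6 75.5
side oli [310. 185.] r 0.136 -> orange arm at 141.9 107.0
top oli [386. 198.] r 0.138 -> orange arm at 134.7 153.0
```

Emit:
apply_moves([
  [0.0026, -0.0007, 0, 0, 0, 0.04, 1],
  [0.0026, -0.0007, 0, 0, 0, 0.04, 1],
  [0.0026, -0.0007, 0, 0, 0, 0.04, 1],
  [0.0026, -0.0007, 0, 0, 0, 0.04, 1],
  [0.0026, -0.0007, 0, 0, 0, 0.04, 1],
  [0.0026, -0.0007, 0, 0, 0, 0.04, 1],
  [0.0026, -0.0007, 0, 0, 0, 0.04, 1],
  [0.0026, -0.0007, 0, 0, 0, 0.04, 1],
])

```text
t: 9.1
tcp_pos: [0.494, -0.016, 0.0552]
tool_rot: [0.973, 0.23, -0.001, -0.0]
force: [-1.9, -1.8, 1.0]
finger_gap: 0.003
gripper_force: 0.9
```

```bash
python3 m.py
```

```text
9.1 [ 0.49403541 -0.01596787  0.0552139 ] [-1.92201828 -1.84373515  0.97832456] 0.8488572808175511
finger ang 133.0 r 0.068
side orange [371. 215.] r 0.133 -> orange arm at 118.2 193.0
side rad [404. 172.] r 0.134 -> orange arm at 110.1 69.5
side oli [371. 217.] r 0.139 -> orange arm at 237.0 75.0
side oli [314. 176.] r 0.131 -> orange arm at 122.9 103.5
top oli [402. 196.] r 0.137 -> orange arm at 116.7 150.0
```

Arm at about 117°, so 10° (0.17 rad) to go. I'll make four and a bit more steps, then back off.

Emit:
apply_moves([
  [0.0026, -0.0007, 0, 0, 0, 0.04, 1],
  [0.0026, -0.0007, 0, 0, 0, 0.04, 1],
  [0.0026, -0.0007, 0, 0, 0, 0.04, 1],
  [0.002, -0.0005, 0, 0, 0, 0.03, 1],
  [0.0013, -0.0003, 0, 0, 0, 0.02, 1],
  [0, 0, 0, 0, 0, 0, 1],
  [-0.003, 0, 0, 0, 0, 0, 1],
  [-0.008, 0, 0, 0, 0, 0, 1],
])

```text
t: 10.2
tcp_pos: [0.4938, -0.0122, 0.0554]
tool_rot: [0.989, 0.147, 0.001, 0.0]
force: [-0.2, 0.2, 0.2]
finger_gap: 0.002
gripper_force: 0.0
```

```bash
python3 m.py
```

```text
10.2 [ 0.4938136  -0.01216317  0.05544208] [-0.23961685  0.241943    0.23183199] 1.0248802000105597
finger ang 131.0 r 0.071
side orange [361. 215.] r 0.132 -> orange arm at 107.5 190.5
side rad [408. 176.] r 0.134 -> orange arm at 99.9 103.5
side oli [361. 217.] r 0.139 -> orange arm at 226.9 75.0
side oli [318. 172.] r 0.128 -> orange arm at 112.7 104.0
top oli [412. 197.] r 0.138 -> orange arm at 106.8 157.0
```

Aligned at about 107°. I'll back off a little more, lift, and withdraw towards the start side.

Emit:
apply_moves([
  [-0.01, 0, 0, 0, 0, 0, 1],
  [-0.01, 0, -0.01, 0, 0, 0, 1],
  [0, 0, -0.03, 0, 0, 0, 1],
  [0, 0, -0.05, 0, 0, 0, 1],
  [0, 0, -0.06, 0, 0, 0, 1],
  [0, 0, -0.04, 0, 0, 0, 1],
  [0, 0.03, 0, 0, 0, 0, 1],
  [0, 0.05, 0, 0, 0, 0, 1],
])

```text
t: 11.3
tcp_pos: [0.4965, -0.094, 0.2468]
tool_rot: [0.989, 0.148, 0.001, 0.0]
force: [0.6, 0.3, -0.2]
finger_gap: 0.004
gripper_force: 0.0
```

Emit:
apply_moves([
  [0, 0.055, 0, 0, 0, 0, 1],
  [0, 0.055, 0, 0, 0, 0, 1],
  [0, 0.055, 0, 0, 0, 0, 1],
  [0, 0.05, 0, 0, 0, 0, 1],
  [0, 0.03, 0, 0, 0, 0, 1],
  [0, 0, 0, 0, 0, 0, 1],
  [0, 0, 0, 0, 0, 0, 1],
])

```text
t: 12.18
tcp_pos: [0.5673, -0.3278, 0.2452]
tool_rot: [0.989, 0.146, -0.001, -0.001]
force: [0.1, -0.5, 0.6]
finger_gap: -0.004
gripper_force: 0.0
```

```bash
python3 m.py; python3 - <<'E'
from h import *
im=snapshot("top");cv2.imwrite("pics/end.png",im[:,:,::-1])
c=blob(im,(0,0,120),(179,50,255),(240,230,355,345));px,r=cv2.minEnclosingCircle(cv2.convexHull(c));print(px,r)
E
```

```text
12.175 [ 0.56725961 -0.32778395  0.24521675] [ 0.06905481 -0.53389149  0.55724383] 0.5825125912998167
finger ang 275.8 r 0.263
side orange [361. 215.] r 0.132 -> orange arm at 107.5 190.5
side rad [407. 176.] r 0.130 -> orange arm at 100.5 142.5
side oli [361. 217.] r 0.139 -> orange arm at 226.9 73.5
side oli [318. 172.] r 0.128 -> orange arm at 112.7 104.0
top oli [412. 197.] r 0.138 -> orange arm at 106.8 156.0
top orange [347. 266.] r 0.140 -> orange arm at 106.0 281.0
(300.0, 286.5) 48.43820571899414
```

View pics/end.png

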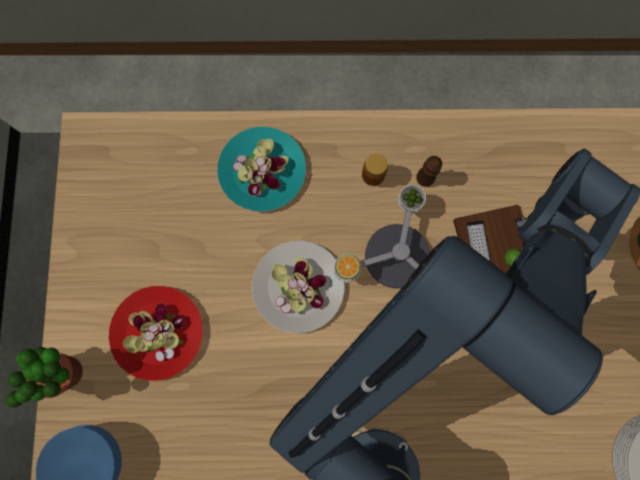

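The orange at (347,266) now lies on the line from the hub (401,251) to the plate's middle (298,287). The plate, jar and mill are where they were, and the hand is clear of everything.

```bash
python3 -c "
from station import *
print(sign_off())"
```

```text
the job is handed in; nothing more can be done
None
```

The orange half's arm now points at the middle of the white salad plate, within about 1° by the camera; the hand is clear and the job was handed in at about 12 s, with no verdict returned.

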